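# Put a label-applicator tamp pad back in its own rack slot

## Task

The label applicator's tamp pad lying on the bench, boss up, belongs in the rack of pads. Put it back on edge in its own slot, the empty one cut to its width, fully down on the slot floor: hose nipple end up, and its square boss to the left as seen from the robot, the same way as the pad already stored. Lower it in, do not drop it, and leave the stored pad where it is.

Things in the scene. Friction and masses are not known exactly. Their poses are not given: they have to be found in the camera images.
- pad: Pad to put away: plate 120 long (x) by 100 wide (y) by 36 mm thick (z), black plastic face, aluminium back, 0.4 kg. Origin: centre of the black face, on which it lies at the start, z up. It goes in the slot with +x up, standing on the 100 mm edge at x = -60 mm, and fits no other way. Stood on that edge on the bench it stays up by itself. Too wide to grip across while it lies flat
- pad_boss (a point): Middle of the square steel boss on the pad's aluminium back: at x = y = 0, z = 54 mm of the pad, whose axes it has. The boss is 30 (x) by 28 (y) mm and reaches from z = 36 to 72 mm; it can be gripped across y, also with the tool tilted about y. Between slot wall and divider there is no room for a hand on it
- pad_nipple (a point): The pad's brass hose nipple, 13 mm thick, which stands 15 mm out of the back near a corner of the +x edge: this point lies at x = 44, y = 32, z = 46 mm of the pad. It would jam on the slot's walls
- bay_mid: The pad's own bay: grey sheet metal, fixed. Three bays stand side by side in any order on one steel tray, whose place and heading vary. Origin: centre of the bay's underside below the middle of the slot, 6 mm above the bench; x along the slot away from the robot, y across it towards its tall divider (at y = 56 to 59 mm, top at z = 106 mm), z up. A label card at its front shows the pad's outline
- bay_mid_floor (a point): Centre of the floor of that slot, 6 mm above the bay's origin, axes as the bay. The slot is open at the top, 104 mm long (x) by 39 mm wide (y); its walls rise 34 mm above the floor, then lips flare outwards up to 42 mm. When the pad is home its origin is at y = -18, z = 60 mm from here and its boss points to +y
- bay_large: The bay of a larger pad, empty and not to be used: the same but with a slot 128 mm long; same axes
- bay_small: The bay of the smaller pad, occupied: the same but with a slot 80 mm long; same axes
- stored_pad: The smaller pad standing in bay_small: like the first but 120 (x) by 76 (y) mm, same thickness and boss, its +x up and z towards its bay's divider; not to be moved

How it is judged:
At the end, for the whole second after the job is handed in: The pad stands in the middle-size slot on its 100 mm edge, fully down (within 5 mm, centred within 6 mm along and 5 mm across, upright to 0.08 rad), nipple end up, boss to the left (bay's +y), let go and at rest; the stored pad within 12 mm of its place (x of pad in the frame of bay_mid_floor between -0.006 and 0.006 m and y of pad in the frame of bay_mid_floor between -0.023 and -0.013 m and z of pad in the frame of bay_mid_floor between 0.054 and 0.064 m and z of pad_nipple in the frame of bay_mid_floor above 0.09 m and y of pad_nipple in the frame of bay_mid_floor above 0.015 m and angle between pad's own x axis and vertical below 0.08 rad and linear speed of pad below 0.01 m/s and contact force between pad and the fingers below 0.1 N and distance of stored_pad from where it was at the start of the episode below 0.012 m); the robot touches nothing.
It fails at once if the pad is dropped (it moves at over 0.45 m/s while no finger touches it) (contact force between pad and the fingers below 0.05 N and linear speed of pad above 0.45 m/s).
It fails at once if the stored pad is pulled or knocked out of place (more than 30 mm) (distance of stored_pad from where it was at the start of the episode above 0.03 m).
It also fails if it takes over 58 s, if anything falls off the work surface, if the arm or the gripper's body presses on something with over 40 N, if the wrist force passes 120 N, or if a joint passes its speed limit or range.

## Robot

A 6-joint arm with a two-finger parallel gripper is mounted at the origin on the work surface; the furniture and walls round the work are solid. World frame = base frame: x ahead of the robot, y to its left, z up, the work surface at z = 0. Lengths are in m, angles in rad, forces in N, time in s.
With the tool pointing down it reaches from about 0.35 to 0.85 m from the base axis. Payload 8.1 kg.
Tool frame: the origin (TCP) lies on the front face of the gripper's body, between the roots of the fingers; the fingertips stand 84 mm ahead of it and the grasp point (between the pads) lies 65 mm ahead of it; x points along the fingers, y is the direction in which the jaws open and shut, and the axes are right-handed (so a half turn about x gives the same grasp; the last joint's range is limited). The gripper opens to 93 mm and grips with 3 to 60 N. Pads are 15 mm wide; open, the fingers measure 128 mm over their backs; the gripper's body (75 mm by 188 mm) begins 65 mm behind the grasp point.
Start: joints at [1.047, 0.13, 1.488, -0, 1.523, -0.085], TCP at [0.255, 0.543, 0.303] pointing down, gripper open.
Joint ranges: [-2.96, 2.96], [-0.89, 2.26], [0.02, 2.5], [-1.34, 4.48], [0, 2.73], [-2.66, 2.66]. Speed limits (rad/s): [2.39, 2.39, 2.79, 3.14, 3.14, 3.14].

## Interface

Orientations are given as a rotation vector (axis times angle).
In Python, from plant import telemetry, read_camera, camera_params, robot gives the robot as it stands.
- The arm moves only by the tool step_arm, never from a script. Its argument "commands" is a list of rows, each an object with "xyz": the shift along the tool's x, y, z in mm, a list of three; "turn": the turn, a rotation vector about the tool's x, y, z in rad, a list of three; "grip": the finger opening in mm, from 0 to 93. In form: [{"xyz": [dx, dy, dz], "turn": [ax, ay, az], "grip": grip}, ...]. A call has 1 to 12 rows; each row is the pose to reach, as a shift and turn from the pose commanded when the call began, along the tool's axes at that moment; what a row does not reach only later rows make up. A row lasts 1/8 s, in which the tool goes at most 62.5 mm and 10.7 degrees, less where a joint would pass 70% of its speed; a pose out of reach is approached as far as the arm can. A call with a gripper value outside its range is refused whole. The fingers move at their own pace and stop on an object; "force" is the grip in N (left out, the last holds). Time passes only in rows, so rows that repeat a pose let the fingers close. It gives the time, the measured TCP pose, the force and the opening at its end, in the units of the state.
- telemetry.read_state(): the state, without advancing time (a new reading comes with each control period).
- read_camera(name): name is "scene" or "top" or "wrist"; returns the picture (400x640x3 uint8, red, green, blue); there is no depth.
- camera_params(name): a dict with "mtx" (3x3 intrinsics, pixels), "k1" (the pictures are not rectified: a ray, as slopes to the right and down, at radius r is drawn at 1 + k1 r^2 times it, then the intrinsics apply), "rvec" (rotation vector, rad) and "tvec" (3), from world to camera coordinates, as OpenCV has them. Camera axes: x right, y down, z forward; pixel columns grow to the right and rows downward; lengths in m; the calibration is good to about 2 mm. A picture is of the moment at which its call begins: read the wrist's pose just before it. camera_params takes no time and is no camera call; for the wrist camera it gives the pose at the moment of the call.
- robot.close_job(): hands the job in, once; it reports no verdict.
The state is a dict: "t": time; "q": joint angles; "dq": joint speeds; "joint_torque": joint torques, N m; "tool_pos": TCP position; "orientation": TCP orientation; "force": force on the tool from outside, world axes, zero at the start; "wrist_torque": the same for the moment, N m; "opening": finger opening in m.
Only numpy, scipy, OpenCV 4.12 (cv2) and the standard library are available. Lean on these libraries where they do the work, as an engineer would, in place of code of your own. Each camera call takes 0.05 s, during which the arm holds its last target. There are 200 camera calls.

## Working session

There is one attempt and no reset: what is moved stays moved. The work goes in short steps, Python scripts to look and compute and a tool call to move; the robot and the scene stay as the last step left them, time stands still between calls to the robot, and variables do not carry over. Pictures are saved under pics/ and viewed, about 8 in all and at most 12, crops included, and the job is handed in when it is done.

Besides the shell and the picture viewer there is one more tool, called after "Emit:" by a JSON object that holds its "method" and its "body", one argument or row to a line. step_arm: Moves the arm, as the interface text tells. Its arguments: {"type":"object","properties":{"commands":{"type":"array"},"force":{"type":"number"}},"required":["commands"]}

```bash
mkdir -p pics; ls; python3 - <<'E'
from plant import telemetry, read_camera, camera_params, robot
import cv2
for n in ("scene","top"):
    cv2.imwrite(f"pics/{n}0.png", read_camera(n)[...,::-1]); print(n,camera_params(n))
s=telemetry.read_state(); print(s)
E
```

```text
pics
scene {'mtx': array([[403.35499293,   0.        , 322.51934509],
       [  0.        , 403.35499293, 202.02232526],
       [  0.        ,   0.        ,   1.        ]]), 'k1': -0.06099663279501191, 'rvec': array([ 2.36351565, -0.46648763,  0.1959546 ]), 'tvec': array([-0.4187218 ,  0.18564777,  0.80086037])}
top {'mtx': array([[376.27839047,   0.        , 321.36623419],
       [  0.        , 376.27839047, 203.57128902],
       [  0.        ,   0.        ,   1.        ]]), 'k1': -0.06073586794977056, 'rvec': array([ 2.16878817, -2.18052423,  0.06563301]), 'tvec': array([-0.00432994,  0.44901278,  0.88669465])}
{'t': 0.1, 'q': array([ 1.04657733e+00,  1.31098867e-01,  1.48914140e+00,  4.40089591e-06,
        1.52300375e+00, -8.53634344e-02]), 'dq': array([-5.24922333e-04, -1.36510427e-03, -2.61989689e-03, -4.42699837e-04,
        1.74770718e-05, -1.18046894e-04]), 'joint_torque': array([ 1.53116438e-03, -5.61336422e+01, -4.93098092e+01,  7.69691099e-02,
        2.90594070e-02, -2.42563038e-05]), 'tool_pos': array([0.25471754, 0.54284518, 0.30180025]), 'orientation': array([ 0.34295446,  1.54375786, -0.34544328]), 'force': array([-0.86580044, -0.99724638, -0.7886586 ]), 'wrist_torque': array([0.00193623, 0.0578954 , 0.0573168 ]), 'opening': 0.09242215946872008}
```

View pics/top0.png

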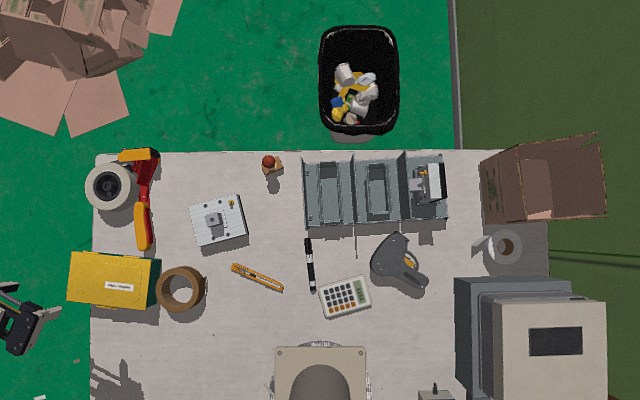

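View pics/scene0.png

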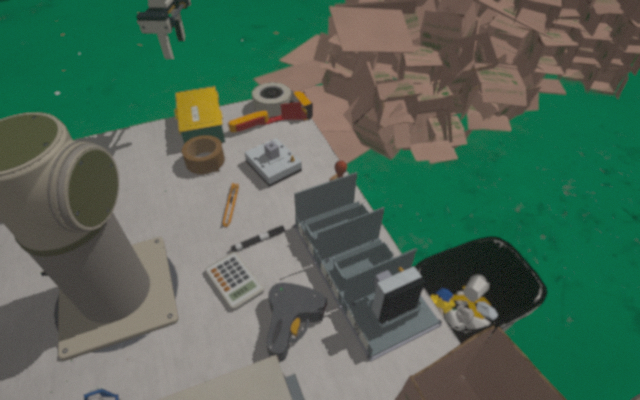

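The top view shows the pad near (217,221), nipple at (231,203), boss at (212,219). The tray spans (303..447, 155..225), with the stored pad in the right bay. I'll enlarge both areas.

```bash
python3 - <<'E'
import cv2,numpy as np
im=cv2.imread("pics/top0.png")
a=cv2.resize(im[148:236,295:455],None,fx=5,fy=5,interpolation=cv2.INTER_CUBIC)
cv2.imwrite("pics/rack.png",a)
b=cv2.resize(im[185:260,180:255],None,fx=7,fy=7,interpolation=cv2.INTER_CUBIC)
cv2.imwrite("pics/pad.png",b)
E
```

```text
(no output)
```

View pics/rack.png

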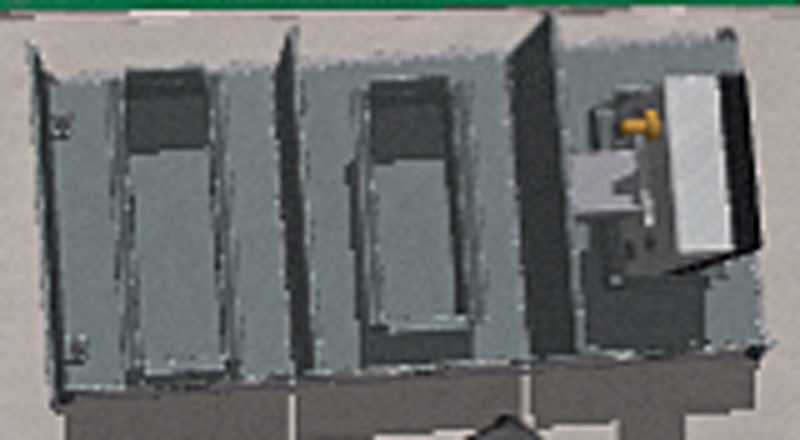

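View pics/pad.png

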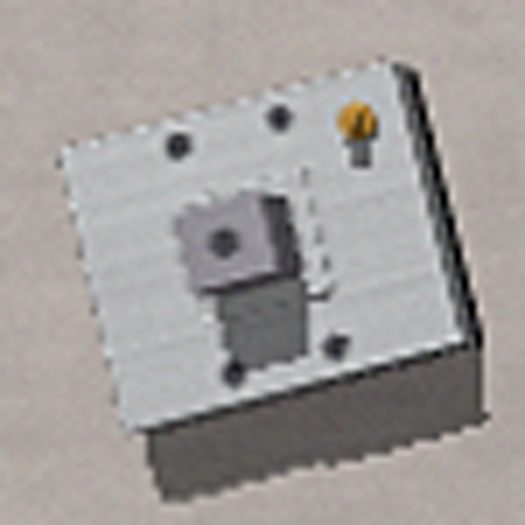

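The left bay has the longest slot, the middle one is next, and the right bay holds the stored pad. Dividers are on the left of each bay. The pad's +x points right in the image (-Y world), with the nipple at upper right. Now I'll measure with the known heights.

```bash
cat >h.py <<'E'
import numpy as np, cv2
from scipy.spatial.transform import Rotation as R
from plant import telemetry, read_camera, camera_params, robot
np.set_printoptions(precision=4,suppress=True)
def px2w(p,cam,uv,z):
    "pixels -> world points at height z"
    n=cv2.undistortPoints(np.float64(uv).reshape(-1,1,2),p["mtx"],np.array([p["k1"],0,0,0.])).reshape(-1,2)
    Rm=R.from_rotvec(p["rvec"]).as_matrix(); c=-Rm.T@p["tvec"]
    d=np.c_[n,np.ones(len(n))]@Rm
    return c+d*((z-c[2])/d[:,2])[:,None]
def w2px(p,X):
    return cv2.projectPoints(np.float64(X).reshape(-1,1,3),p["rvec"],p["tvec"],p["mtx"],np.array([p["k1"],0,0,0.]))[0].reshape(-1,2)
def rel(pos,Rt):
    "move rows for a target grasp-tool pose: TCP pos and rotation matrix"
    s=telemetry.read_state(); R0=R.from_rotvec(s["orientation"])
    print("xyz mm",1e3*R0.inv().apply(np.array(pos)-s["tool_pos"]),"turn",(R0.inv()*R.from_matrix(Rt)).as_rotvec())
E
python3 - <<'E'
from h import *
p=camera_params("top")
f=lambda c,o,s:(np.array(c)+.5)/s+o-.5
c=px2w(p,0,f([(62,158),(390,62),(465,340),(130,428)],(180,185),7),.036)
print("pad",c[:,:2],"sides",np.linalg.norm(c-np.roll(c,-1,0),axis=1)); print("centre",c.mean(0))
x=c[1]-c[0]+c[2]-c[3]; y=c[0]-c[3]+c[1]-c[2]; print("yaw x",np.arctan2(x[1],x[0]),"y-90",np.arctan2(y[1],y[0])-np.pi/2)
print("boss top",px2w(p,0,f([(224,242)],(180,185),7),.072),"nipple",px2w(p,0,f([(358,120)],(180,185),7),.051))
# slots: floor z=.012, lip top z=.054
g=lambda q,z:px2w(p,0,f(q,(295,148),5),z)
fl=g([(125,72),(205,68),(228,365),(133,372)],.054);print("large lip?",fl[:,:2]);
a=g([(371,82),(445,79),(467,318),(377,325)],.054);print("mid lip?",a[:,:2],np.linalg.norm(a-np.roll(a,-1,0),axis=1),a.mean(0))
# divider tops at z=.112 : far top corner / near top corner
for n,q in dict(L=[(31,45),(60,400)],M=[(292,30),(300,375)],S=[(548,14),(540,355)]).items():
    w=g(q,.112); print(n,w[:,:2],np.linalg.norm(w[0]-w[1]))
print("base front edge",g([(62,398),(290,380),(530,365),(762,350)],.012)[:,:2])
print("tool R",R.from_rotvec(telemetry.read_state()["orientation"]).as_matrix())
E
```

```text
pad [[0.4409 0.3097]
 [0.4729 0.1971]
 [0.3789 0.1706]
 [0.3495 0.2845]] sides [0.117  0.0977 0.1176 0.0949]
centre [0.4105 0.2405 0.036 ]
yaw x -1.3061417065333525 y-90 -1.2983489708368825
boss top [[0.4108 0.242  0.072 ]] nipple [[0.452  0.2039 0.051 ]]
large lip? [[ 0.5431 -0.0037]
 [ 0.5447 -0.0409]
 [ 0.4067 -0.0504]
 [ 0.4037 -0.0068]]
mid lip? [[ 0.5376 -0.1179]
 [ 0.5388 -0.1523]
 [ 0.4277 -0.1604]
 [ 0.4247 -0.119 ]] [0.0344 0.1115 0.0415 0.1129] [ 0.4822 -0.1374  0.054 ]
L [[0.5444 0.036 ]
 [0.3903 0.0236]] 0.15459040406650046
M [[ 0.5501 -0.0775]
 [ 0.4005 -0.0792]] 0.14967325349518862
S [[ 0.5566 -0.1889]
 [ 0.4084 -0.1821]] 0.14832133686056517
base front edge [[ 0.3926  0.0282]
 [ 0.4006 -0.0815]
 [ 0.4071 -0.1971]
 [ 0.4136 -0.3096]]
tool R [[-0.0008  0.4249  0.9052]
 [-0.0014  0.9052 -0.4249]
 [-1.     -0.0016 -0.0001]]
```

```bash
cat >>h.py <<'E'
def padR(yaw): return R.from_euler("z",yaw).as_matrix()
def tool(d,y): return np.c_[d,y,np.cross(d,y)]
PC=np.array([.4108,.2412,0]); PY=-1.302
def bossgrasp(back,th=np.pi/4,z=.058):
    P=padR(PY); x,y,zz=P.T; d=-zz*np.cos(th)-x*np.sin(th)
    return PC+z*zz-(0.065+back)*d, tool(d,y)
E
python3 -c "
from h import *
rel(*bossgrasp(.1))"
```

```text
xyz mm [ 127.5633 -295.1897  345.3238] turn [0.8166 0.7356 0.34  ]
```

Emit:
{"method": "step_arm", "body": {
  "commands": [
    {"xyz": [0,-148,173],"turn": [0.4,0.36,0.17],"grip": 70},
    {"xyz": [0,-148,173],"turn": [0.4,0.36,0.17],"grip": 70},
    {"xyz": [0,-148,173],"turn": [0.4,0.36,0.17],"grip": 70},
    {"xyz": [0,-148,173],"turn": [0.4,0.36,0.17],"grip": 70},
    {"xyz": [127.5,-295,345],"turn": [0.817,0.736,0.34],"grip": 70},
    {"xyz": [127.5,-295,345],"turn": [0.817,0.736,0.34],"grip": 70},
    {"xyz": [127.5,-295,345],"turn": [0.817,0.736,0.34],"grip": 70},
    {"xyz": [127.5,-295,345],"turn": [0.817,0.736,0.34],"grip": 70},
    {"xyz": [127.5,-295,345],"turn": [0.817,0.736,0.34],"grip": 70},
    {"xyz": [127.5,-295,345],"turn": [0.817,0.736,0.34],"grip": 70},
    {"xyz": [127.5,-295,345],"turn": [0.817,0.736,0.34],"grip": 70},
    {"xyz": [127.5,-295,345],"turn": [0.817,0.736,0.34],"grip": 70}
  ]
}}

```text
t: 1.6
tool_pos: [0.4418, 0.1307, 0.1763]
orientation: [1.482, 1.947, -0.61]
force: [0.7, -0.5, -0.4]
opening: 0.0699
```

```bash
python3 -c "
from h import *
rel(*bossgrasp(.1)); rel(*bossgrasp(0)); s=telemetry.read_state(); print(s['t'],s['q'],s['tool_pos'])
cv2.imwrite('pics/w1.png',read_camera('wrist')[...,::-1])
p=camera_params('wrist');x,y,_=padR(PY).T
print(w2px(p,[PC+[0,0,.072],PC+[0,0,.036]+.06*x+.05*y,PC+[0,0,.036]+.06*x-.05*y,PC+[0,0,.036]-.06*x-.05*y, PC+.044*x+.032*y+[0,0,.051]]))
"
```

```text
xyz mm [-0.2008 -0.5835  2.499 ] turn [ 0.0034 -0.0006 -0.0005]
xyz mm [99.7992 -0.6345  2.5541] turn [ 0.0034 -0.0006 -0.0005]
1.6 [-0.2411  0.0851  1.9486  0.6659  1.5638 -0.678 ] [0.4418 0.1307 0.1763]
[[315.5723 196.4451]
 [372.7768 277.2424]
 [257.6132 276.7508]
 [269.2463 164.1651]
 [352.9926 253.8874]]
```

View pics/w1.png

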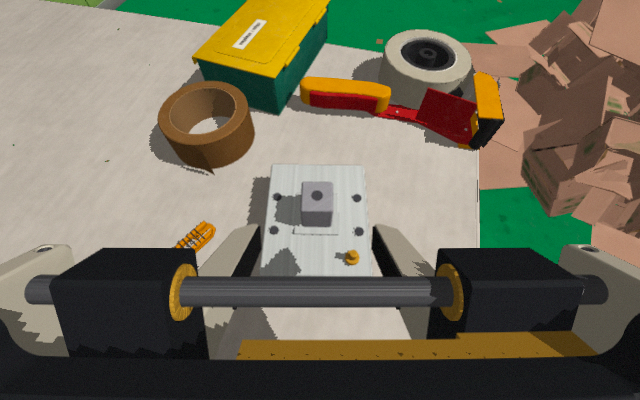

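The wrist view shows the boss top at (317,196) and nipple at (351,257), matching the predictions to about 3 px. I'll advance and grip.

Emit:
{"method": "step_arm", "body": {
  "commands": [
    {"xyz": [40,0,0],"turn": [0,0,0],"grip": 70},
    {"xyz": [70,0,0],"turn": [0,0,0],"grip": 70},
    {"xyz": [90,0,0],"turn": [0,0,0],"grip": 70},
    {"xyz": [100,0,0],"turn": [0,0,0],"grip": 60},
    {"xyz": [100,0,0],"turn": [0,0,0],"grip": 20},
    {"xyz": [100,0,0],"turn": [0,0,0],"grip": 20},
    {"xyz": [100,0,0],"turn": [0,0,0],"grip": 20},
    {"xyz": [100,0,0],"turn": [0,0,0],"grip": 20},
    {"xyz": [100,0,0],"turn": [0,0,0],"grip": 20},
    {"xyz": [100,0,0],"turn": [0,0,0],"grip": 20}
  ],
  "force": 55
}}

```text
t: 2.9
tool_pos: [0.4237, 0.1975, 0.1051]
orientation: [1.484, 1.946, -0.612]
force: [1.3, -5.0, 5.1]
opening: 0.0284
```

```bash
python3 -c "
from h import *
rel(*bossgrasp(0)); s=telemetry.read_state(); print(s['t'],s['q'],s['tool_pos'],s['opening'],s['force'])
"
```

```text
xyz mm [ 0.5081 -0.8666  1.0432] turn [ 0.0009 -0.0009 -0.0018]
2.9 [-0.1132  0.1621  2.0248  0.7345  1.3753 -0.6902] [0.4237 0.1975 0.1051] 0.028421817905671175 [ 1.2594 -4.9549  5.0583]
```

Boss is gripped (28.4 mm). Next: lift, rotate, and compute the stand-up poses.

```bash
cat >>h.py <<'E'
def stand(S,yaw,up):
    "tool pose holding the pad upright, origin above S, pad z = +y of yaw"
    x,zd,u=padR(yaw).T; d=-(zd+u)/np.sqrt(2)
    g=np.array([S[0],S[1],.060+up])+.058*zd
    return g-.065*d, tool(d,x)
E
python3 -c "
from h import *
rel(*stand((.42,.17),PY+np.pi/2,.09)); rel(*stand((.42,.17),.062,.09))
"
```

```text
xyz mm [  -8.7024  -10.7861 -119.7744] turn [-0.0007 -1.5717 -0.0021]
xyz mm [ -10.232    10.5614 -118.1914] turn [ 0.2289 -1.5659 -0.002 ]
```

Emit:
{"method": "step_arm", "body": {
  "commands": [
    {"xyz": [-30,0,-30],"turn": [0,0,0],"grip": 20},
    {"xyz": [-65,0,-65],"turn": [0,0,0],"grip": 20},
    {"xyz": [-60,0,-72],"turn": [0.027,-0.184,0],"grip": 20},
    {"xyz": [-54,2,-79],"turn": [0.054,-0.368,0],"grip": 20},
    {"xyz": [-48,4,-86],"turn": [0.081,-0.552,0],"grip": 20},
    {"xyz": [-42,5,-93],"turn": [0.108,-0.736,0],"grip": 20},
    {"xyz": [-35,6,-99],"turn": [0.134,-0.92,0],"grip": 20},
    {"xyz": [-29,7,-105],"turn": [0.161,-1.1,0],"grip": 20},
    {"xyz": [-22,8,-110],"turn": [0.188,-1.285,0],"grip": 20},
    {"xyz": [-15,9,-115],"turn": [0.215,-1.465,0],"grip": 20},
    {"xyz": [-10,10.5,-118],"turn": [0.229,-1.566,-0.002],"grip": 20},
    {"xyz": [-10,10.5,-118],"turn": [0.229,-1.566,-0.002],"grip": 20}
  ]
}}

```text
t: 4.4
tool_pos: [0.4116, 0.2747, 0.1924]
orientation: [0.583, 0.631, -1.424]
force: [0.7, 0.9, -4.2]
opening: 0.0274
```

```bash
python3 -c "
from h import *
rel(*stand((.42,.17),.062,.09)); rel(*stand((.42,.17),.062,.0)); s=telemetry.read_state(); print(s['t'],s['q'],s['tool_pos'],s['opening'],s['force'])
a=read_camera('scene')[...,::-1]; w=read_camera('wrist')[...,::-1]
cv2.imwrite('pics/s2.png',np.vstack([cv2.resize(a[60:260,120:440],None,fx=2,fy=2)[:300*2],])); cv2.imwrite('pics/w2.png',w)
p=camera_params('scene')
"
```

```text
xyz mm [-1.8241  1.8792  3.2958] turn [0.006  0.0022 0.0022]
xyz mm [ 61.6724   2.3978 -60.4846] turn [0.006  0.0022 0.0022]
4.4 [ 0.7972  0.3693  1.5826 -0.562   1.7522  0.7901] [0.4116 0.2747 0.1924] 0.027363561059097798 [ 0.7046  0.9363 -4.1692]
```

View pics/s2.png

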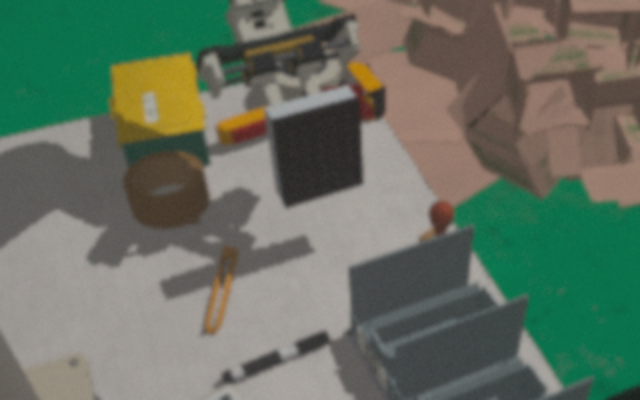

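The pad hangs upright with its black face toward the rack. Lowering it to the bench.

Emit:
{"method": "step_arm", "body": {
  "commands": [
    {"xyz": [20,0,-20],"turn": [0,0,0],"grip": 20},
    {"xyz": [40,0,-40],"turn": [0,0,0],"grip": 20},
    {"xyz": [53,0,-53],"turn": [0,0,0],"grip": 20},
    {"xyz": [58,0,-58],"turn": [0,0,0],"grip": 20},
    {"xyz": [60,0,-60],"turn": [0,0,0],"grip": 20},
    {"xyz": [61,0,-61],"turn": [0,0,0],"grip": 20},
    {"xyz": [61,0,-61],"turn": [0,0,0],"grip": 20}
  ]
}}

```text
t: 5.38
tool_pos: [0.4131, 0.2744, 0.1096]
orientation: [0.59, 0.629, -1.424]
force: [-0.1, 0.1, -4.0]
opening: 0.0275
```

```bash
python3 -c "
from h import *
rel(*stand((.42,.17),.062,.0)); s=telemetry.read_state(); print(s['t'],s['tool_pos'],s['opening'],s['force'],s['wrist_torque'])
a=read_camera('scene')[...,::-1]
cv2.imwrite('pics/s3.png',cv2.resize(a[120:220,200:340],None,fx=5,fy=5,interpolation=cv2.INTER_CUBIC))
p=camera_params('scene'); x,y,u=padR(.062).T;S=np.array([.42,.17,0])
q=w2px(p,[S+a*x+b*u for b in(.12,0) for a in(-.05,.05)]); print((q-[200,120]+.5)*5-.5)
"
```

```text
xyz mm [ 3.0532  0.3678 -2.0423] turn [ 0.0005 -0.0009 -0.0001]
5.375 [0.4131 0.2744 0.1096] 0.02753118405858097 [-0.082   0.0734 -3.9661] [0.9063 0.0914 0.0288]
[[307.1594 166.2251]
 [508.1271 106.185 ]
 [331.3917 350.4291]
 [514.6141 290.1388]]
```

View pics/s3.png

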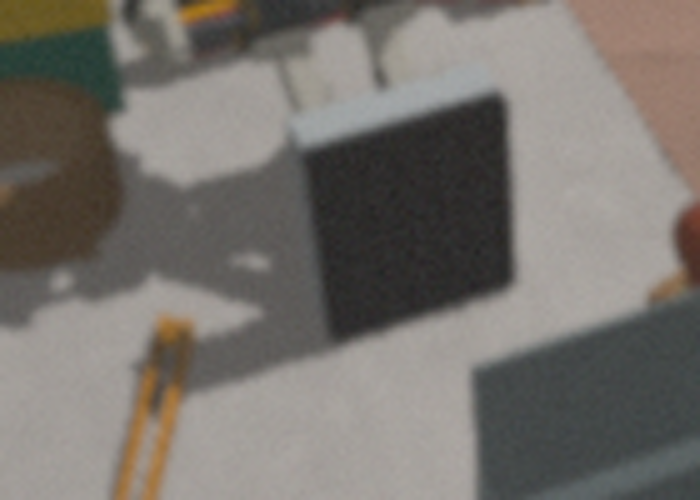

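Pad is upright, about 3–4 mm above the bench (force still -4 N, its weight). Lowering gently.

Emit:
{"method": "step_arm", "body": {
  "commands": [
    {"xyz": [0.8,0,-0.8],"turn": [0,0,0],"grip": 20},
    {"xyz": [1.5,0,-1.5],"turn": [0,0,0],"grip": 20},
    {"xyz": [2,0,-2],"turn": [0,0,0],"grip": 20},
    {"xyz": [2,0,-2],"turn": [0,0,0],"grip": 20}
  ]
}}

```text
t: 5.92
tool_pos: [0.413, 0.2743, 0.1067]
orientation: [0.589, 0.628, -1.424]
force: [-1.4, 1.2, 3.1]
opening: 0.0274
```

Emit:
{"method": "step_arm", "body": {
  "commands": [
    {"xyz": [0,0,0],"turn": [0,0,0],"grip": 40},
    {"xyz": [0,0,0],"turn": [0,0,0],"grip": 60},
    {"xyz": [0,0,0],"turn": [0,0,0],"grip": 60},
    {"xyz": [0,0,0],"turn": [0,0,0],"grip": 60},
    {"xyz": [-20,0,0],"turn": [0,0,0],"grip": 60},
    {"xyz": [-60,0,0],"turn": [0,0,0],"grip": 60},
    {"xyz": [-110,0,0],"turn": [0,0,0],"grip": 75},
    {"xyz": [-150,0,0],"turn": [0,0,0],"grip": 75},
    {"xyz": [-150,0,0],"turn": [0,0,0],"grip": 75}
  ],
  "force": 30
}}

```text
t: 7.05
tool_pos: [0.4069, 0.3834, 0.216]
orientation: [0.596, 0.63, -1.419]
force: [0.8, -0.4, -0.5]
opening: 0.0748
```

```bash
cat >>h.py <<'E'
def topgrip(S,yaw,z,flip=1):
    "tool down over S, jaws along pad z; grasp height z"
    x,zd,u=padR(yaw).T; d=-u; return np.array([S[0],S[1],z+.065])+.018*zd, tool(d,flip*zd)
E
python3 -c "
from h import *
a=read_camera('wrist')[...,::-1]; cv2.imwrite('pics/w4.png',a)
p=camera_params('wrist'); x,y,u=padR(.062).T;S=np.array([.42,.17,0])
print(w2px(p,[S+a*x+.12*u+c*y for a in(-.05,.05) for c in (0,.036)]+[S+.06*u+.072*y]))
s=telemetry.read_state(); print(s['t'],s['tool_pos'],s['q'])
for f in(1,-1): rel(*topgrip(S,.062,.102+.1,f))
"
```

```text
[[272.3298 258.6258]
 [267.8608 248.1312]
 [358.7941 258.5644]
 [363.3988 248.0761]
 [315.6697 181.1855]]
7.1 [0.4066 0.3817 0.2139] [ 0.9091  0.543   1.3079 -0.5153  1.8863  0.8361]
xyz mm [ 99.2033   0.0189 175.1295] turn [-1.4817  0.6131  0.6101]
xyz mm [ 99.2033   0.0189 175.1295] turn [ 1.484   0.6103 -0.6133]
```

View pics/w4.png

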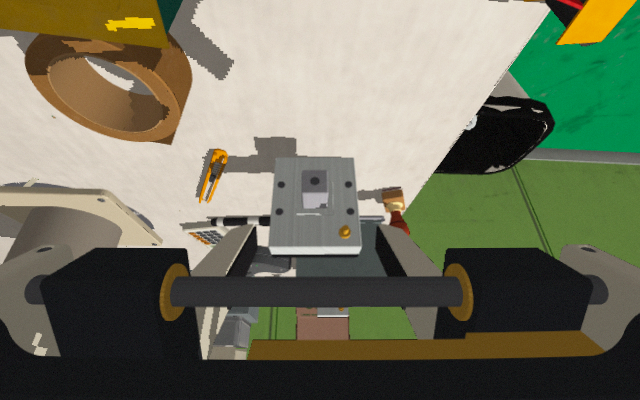

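Pad stands free and upright, boss seen at (314,181), within about 2 px of the prediction. Moving above for the regrip across the thickness.

Emit:
{"method": "step_arm", "body": {
  "commands": [
    {"xyz": [20,0,60],"turn": [0.25,0.1,-0.1],"grip": 75},
    {"xyz": [40,0,90],"turn": [0.5,0.2,-0.2],"grip": 75},
    {"xyz": [99,0,175],"turn": [1.484,0.61,-0.613],"grip": 75},
    {"xyz": [99,0,175],"turn": [1.484,0.61,-0.613],"grip": 75},
    {"xyz": [99,0,175],"turn": [1.484,0.61,-0.613],"grip": 75},
    {"xyz": [99,0,175],"turn": [1.484,0.61,-0.613],"grip": 75},
    {"xyz": [99,0,175],"turn": [1.484,0.61,-0.613],"grip": 75},
    {"xyz": [99,0,175],"turn": [1.484,0.61,-0.613],"grip": 75},
    {"xyz": [99,0,175],"turn": [1.484,0.61,-0.613],"grip": 75},
    {"xyz": [99,0,175],"turn": [1.484,0.61,-0.613],"grip": 75},
    {"xyz": [99,0,175],"turn": [1.484,0.61,-0.613],"grip": 75},
    {"xyz": [99,0,175],"turn": [1.484,0.61,-0.613],"grip": 75}
  ]
}}

```text
t: 8.6
tool_pos: [0.4184, 0.1867, 0.2655]
orientation: [2.183, 0.064, -2.192]
force: [0.8, -0.3, 0.4]
opening: 0.0751
```

```bash
python3 -c "
from h import *
a=read_camera('wrist')[...,::-1]; cv2.imwrite('pics/w5.png',a)
p=camera_params('wrist'); x,y,u=padR(.062).T;S=np.array([.42,.17,0])
print(w2px(p,[S+a*x+.12*u+c*y for a in(-.05,.05) for c in (0,.036)]+[S+.06*u+.072*y]))
s=telemetry.read_state(); print(s['t'],s['tool_pos'],s['q'])
for h in (.1,0): rel(*topgrip(S,.062,.103+h,-1))
"
```

```text
[[334.7157 260.0281]
 [293.9704 260.0105]
 [337.2349 145.7305]
 [291.6435 145.643 ]
 [262.5023 188.4552]]
8.65 [0.4184 0.1868 0.2656] [ 0.3098 -0.239   1.9121 -0.003   1.4733  1.8181]
xyz mm [-2.4089 -1.1428 -0.5186] turn [ 0.0008  0.0038 -0.004 ]
xyz mm [97.5895 -1.5441 -0.9015] turn [ 0.0008  0.0038 -0.004 ]
```

View pics/w5.png

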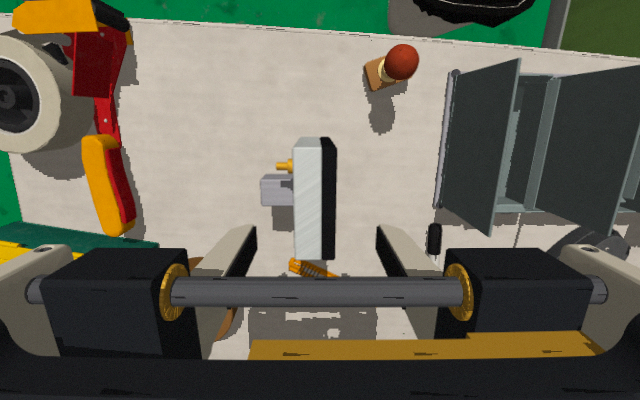

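```bash
python3 -c "
from h import *
a=cv2.imread('pics/w5.png').astype(int); 
print(a[130:275,300:306].mean((1,2)).astype(int)); print(a[130:275,324:329].mean((1,2)).astype(int))
for r in(150,200,240): print(r,a[r-2:r+3,285:345].mean((0,2)).astype(int))
p=camera_params('wrist');Rm=R.from_rotvec(p['rvec']).as_matrix();print(-Rm.T@p['tvec'],Rm)
"
```

```text
[186 185 186 185 187 189 180 165 160 160 158 157 157 157 157 158 164 195
 209 200 200 199 198 197 197 196 196 196 196 196 197 197 196 196 196 196
 196 196 195 195 195 195 195 194 196 196 196 197 196 195 194 193 194 194
 195 196 195 197 199 199 199 198 195 192 191 190 190 191 193 193 194 193
 195 194 194 194 192 192 192 192 191 193 193 195 196 195 193 193 192 191
 191 190 192 193 196 196 194 192 190 188 187 188 191 191 193 192 192 191
 191 191 190 190 190 189 187 188 188 189 190 189 190 192 192 192 193 192
 191 188 191 157  94  57  57  57  60  54  63  60  55  58  58  52  48  48
  48]
[187 187 188 191 192 192 149  48  18  15  17  17  17  13  16  16  18  22
  25  23  22  21  23  23  22  24  22  22  22  21  21  21  20  20  22  20
  20  23  23  20  22  22  22  21  22  22  22  22  20  18  19  21  22  22
  21  22  22  23  21  22  21  23  21  19  20  21  21  22  23  21  21  21
  23  19  23  22  20  21  21  21  20  22  20  22  23  22  21  18  21  21
  23  24  22  19  21  20  19  21  19  19  19  20  19  20  20  20  19  20
  20  22  19  18  21  19  18  19  19  20  20  19  19  23  20  21  18  20
[... 231 characters left out ...]
134  48  18  22  22  23  24  23  22  21  23  22  22  22  18  47 146 186
 187 188 187 189 188 189]
200 [156 155 156 157 156 156 155 146 147 171 184 190 191 192 192 192 192 193
 194 195 194 195 195 195 194 194 192 192 192 192 191 193 191 191 190 179
 121  30  20  22  24  21  20  22  21  22  22  20  21  19  39 136 184 182
 182 182 184 183 182 183]
240 [185 186 186 186 187 186 188 187 172 164 180 190 192 191 191 191 191 191
 191 189 189 188 188 189 188 189 189 188 189 189 190 190 191 190 187 173
 111  23  21  19  20  20  20  21  19  20  21  18  18  18 136 185 185 185
 184 184 185 185 187 186]
[0.4912 0.1921 0.3473] [[ 0.0643 -0.9979  0.0035]
 [-0.962  -0.061   0.2663]
 [-0.2655 -0.0205 -0.9639]]
```

The pad's top face lies at rows 147–259, columns 291–337, matching prediction to about 1 px. Descend and grip.

Emit:
{"method": "step_arm", "body": {
  "commands": [
    {"xyz": [40,-1,0],"turn": [0,0.003,-0.003],"grip": 75},
    {"xyz": [75,-1,0],"turn": [0,0.003,-0.003],"grip": 75},
    {"xyz": [92,-1,0],"turn": [0,0.003,-0.003],"grip": 75},
    {"xyz": [98,-1,0],"turn": [0,0.003,-0.003],"grip": 75},
    {"xyz": [98,-1,0],"turn": [0,0.003,-0.003],"grip": 60},
    {"xyz": [98,-1,0],"turn": [0,0.003,-0.003],"grip": 30},
    {"xyz": [98,-1,0],"turn": [0,0.003,-0.003],"grip": 30},
    {"xyz": [98,-1,0],"turn": [0,0.003,-0.003],"grip": 30},
    {"xyz": [98,-1,0],"turn": [0,0.003,-0.003],"grip": 30},
    {"xyz": [98,-1,0],"turn": [0,0.003,-0.003],"grip": 30}
  ],
  "force": 50
}}

```text
t: 9.9
tool_pos: [0.4185, 0.1873, 0.1684]
orientation: [2.192, 0.067, -2.189]
force: [-0.6, 0.1, 3.7]
opening: 0.0358
```

```bash
python3 -c "
from h import *
rel(*topgrip((.42,.17),.062,.103,-1)); s=telemetry.read_state(); print(s['t'],s['tool_pos'],s['opening'],s['force'])
"
```

```text
xyz mm [ 0.3752 -0.5912 -0.4594] turn [-0.0013 -0.0012  0.    ]
9.9 [0.4185 0.1873 0.1684] 0.035796843690749605 [-0.63    0.1469  3.7163]
```

Emit:
{"method": "step_arm", "body": {
  "commands": [
    {"xyz": [-40,0,0],"turn": [0,0,0],"grip": 30},
    {"xyz": [-95,0,0],"turn": [0,0,0],"grip": 30},
    {"xyz": [-150,0,0],"turn": [0,0,0],"grip": 30},
    {"xyz": [-180,30,-10],"turn": [0,0,0],"grip": 30},
    {"xyz": [-180,80,-20],"turn": [0,0,0],"grip": 30},
    {"xyz": [-180,135,-35],"turn": [0,0,0],"grip": 30},
    {"xyz": [-180,175,-40],"turn": [0,0,0],"grip": 30},
    {"xyz": [-180,190,-40],"turn": [0,0,0],"grip": 30},
    {"xyz": [-180,190,-40],"turn": [0,0,0],"grip": 30},
    {"xyz": [-180,190,-40],"turn": [0,0,0],"grip": 30}
  ]
}}

```text
t: 11.15
tool_pos: [0.4693, 0.0011, 0.3477]
orientation: [2.19, 0.068, -2.191]
force: [1.0, 0.0, -3.6]
opening: 0.0357
```

```bash
python3 -c "
from h import *
s=telemetry.read_state(); print(s['t'],s['tool_pos'],R.from_rotvec(s['orientation']).as_matrix()[:,1],s['q'],s['force'])
a=read_camera('wrist')[...,::-1]; cv2.imwrite('pics/w6.png',a)
p=camera_params('wrist'); x,y,u=padR(.062).T;C=np.array([.480,-.1365,0]); print(p)
import json; json.dump({k:np.asarray(v).tolist() for k,v in p.items()},open('w6.json','w'))
print(w2px(p,[C+a*x+c*y+.012*u for a in(-.052,.052) for c in (-.0195,.0195)]))
"
```

```text
11.15 [0.4693 0.0011 0.3477] [ 0.0614 -0.9981 -0.0006] [-0.1074 -0.2439  1.7672  0.0006  1.6185  1.402 ] [ 0.9954  0.0257 -3.5896]
{'mtx': array([[285.2364,   0.    , 315.9748],
       [  0.    , 285.2364, 194.9679],
       [  0.    ,   0.    ,   1.    ]]), 'k1': -0.026069983275424105, 'rvec': array([-2.1415,  2.0094,  0.2693]), 'tvec': array([-0.0279,  0.4094,  0.5567])}
[[419.2976 200.772 ]
 [393.9372 200.7368]
 [426.1219 131.3407]
 [399.1307 131.1889]]
```

View pics/w6.png

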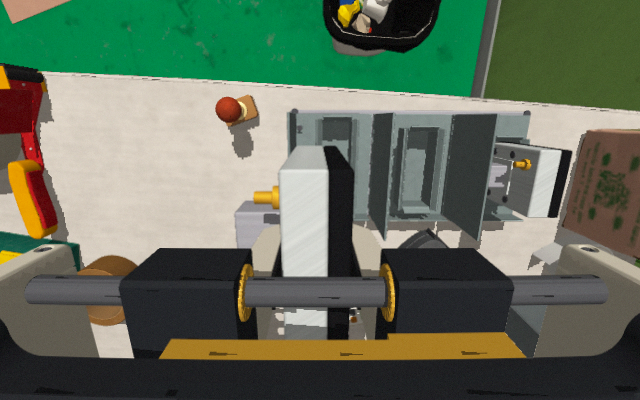

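Mid slot is clearly visible at (400–440, 127–213). Enlarging with a model overlay beside the plain crop.

```bash
python3 - <<'E'
from h import *
import json
p={k:np.array(v) for k,v in json.load(open('w6.json')).items()}
im=cv2.imread('pics/w6.png')[106:246,366:464]; k=4
a=cv2.resize(im,None,fx=k,fy=k,interpolation=cv2.INTER_CUBIC); b=a.copy()
x,y,u=padR(.062).T;C=np.array([.480,-.1365,0])
def poly(hx,ylo,yhi,z,col):
    q=(w2px(p,[C+s*x+t*y+z*u for s,t in((-hx,ylo),(hx,ylo),(hx,yhi),(-hx,yhi))])-[366,106]+.5)*k-.5
    cv2.polylines(b,[np.int32(q)],True,col,1); print(z,q.round(0).tolist())
poly(.052,-.0195,.0195,.012,(0,0,255)); poly(.052,-.0195,.0195,.046,(0,255,255)); poly(.0,.056,.059,.112,(0,255,0)); poly(.075,.056,.059,.112,(0,255,0))
cv2.imwrite('pics/slot.png',np.hstack([a,b]))
E
```

```text
0.012 [[215.0, 381.0], [242.0, 103.0], [134.0, 102.0], [113.0, 380.0]]
0.046 [[248.0, 408.0], [280.0, 108.0], [163.0, 107.0], [138.0, 408.0]]
0.112 [[91.0, 304.0], [91.0, 304.0], [81.0, 304.0], [81.0, 304.0]]
0.112 [[74.0, 546.0], [109.0, 32.0], [98.0, 32.0], [64.0, 546.0]]
```

View pics/slot.png

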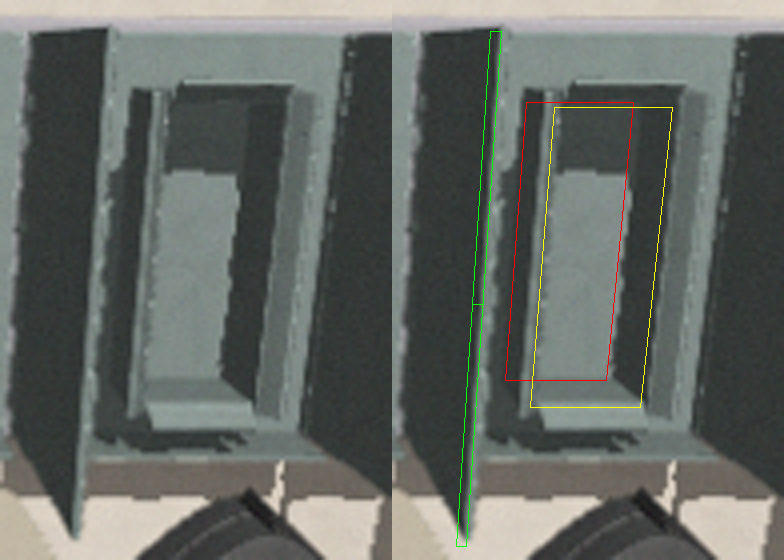

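The overlay shows the model needs about +1.6 mm in x and about -2 mm in y (divider about -1 mm); heading fits. The slot centre is then about (0.4815, -0.138). Moving above it at height.

```bash
cat >>h.py <<'E'
def over(z,C=(.4810,-.1383)):
    x,zd,u=padR(.062).T; return np.array([C[0],C[1],z]), tool(-u,-zd)
E
python3 -c "
from h import *
rel(*over(.3477)); rel(*over(.235))"
```

```text
xyz mm [  0.0217 139.9578  -2.9586] turn [ 0.     -0.0002  0.0004]
xyz mm [112.7217 140.007   -2.9382] turn [ 0.     -0.0002  0.0004]
```

Emit:
{"method": "step_arm", "body": {
  "commands": [
    {"xyz": [0,50,-1],"turn": [0,0,0],"grip": 30},
    {"xyz": [0,100,-2],"turn": [0,0,0],"grip": 30},
    {"xyz": [0,130,-3],"turn": [0,0,0],"grip": 30},
    {"xyz": [0,140,-3],"turn": [0,0,0],"grip": 30},
    {"xyz": [20,140,-3],"turn": [0,0,0],"grip": 30},
    {"xyz": [47,140,-3],"turn": [0,0,0],"grip": 30},
    {"xyz": [47,140,-3],"turn": [0,0,0],"grip": 30},
    {"xyz": [47,140,-3],"turn": [0,0,0],"grip": 30}
  ]
}}

```text
t: 12.2
tool_pos: [0.4812, -0.1385, 0.3012]
orientation: [2.191, 0.068, -2.189]
force: [1.1, 0.3, -3.4]
opening: 0.0356
```

```bash
python3 - <<'E'
from h import *
rel(*over(.3)); s=telemetry.read_state(); print(s['t'],s['tool_pos'],s['force'])
im=read_camera('wrist')[...,::-1]; cv2.imwrite('pics/w7.png',im); p=camera_params('wrist')
t=read_camera('top')[...,::-1]; cv2.imwrite('pics/t7.png',t); pt=camera_params('top')
x,y,u=padR(.062).T;C=np.array([.4815,-.1383,0]); P=np.array([s['tool_pos'][0],s['tool_pos'][1],s['tool_pos'][2]-.1684])
def show(im,p,r0,r1,c0,c1,k):
    b=cv2.resize(im[r0:r1,c0:c1],None,fx=k,fy=k,interpolation=cv2.INTER_CUBIC)
    def pl(O,pts,col):
        q=(w2px(p,[O+a*x+b_*y+c*u for a,b_,c in pts])-[c0,r0]+.5)*k-.5; cv2.polylines(b,[np.int32(q*8)],False,col,1,cv2.LINE_AA,3)
    rect=lambda hx,lo,hi,z:[(-hx,lo,z),(hx,lo,z),(hx,hi,z),(-hx,hi,z),(-hx,lo,z)]
    pl(C,rect(.052,-.0195,.0195,.046),(0,255,255)); pl(C,rect(.075,.056,.059,.112),(0,255,0)); pl(P,rect(.05,-.018,.018,.12),(0,0,255)); pl(P,rect(.014,.018,.054,.075),(255,0,255))
    return b
A=show(im,p,95,275,220,400,3); B=show(t,pt,140,240,340,420,5)
H=560; A=A[:H]; B=B[:H]
o=np.zeros((H,A.shape[1]+B.shape[1],3),np.uint8); o[:A.shape[0],:A.shape[1]]=A; o[:B.shape[0],A.shape[1]:]=B; print(o.shape)
cv2.imwrite('pics/c7.png',o[:,:800])
for pp,n in((p,'w'),(pt,'t')): print(n,w2px(pp,[C+a*x+b*y+c*u for a,b,c in [(0,.056,.112),(0,.059,.112),(0,-.0195,.046)]]))
E
```

```text
xyz mm [ 1.1918 -0.2351  0.1598] turn [-0.     -0.0005  0.0002]
12.2 [ 0.4812 -0.1385  0.3012] [ 1.1378  0.3272 -3.393 ]
(560, 940, 3)
w [[259.0448 193.8412]
 [256.0141 193.8378]
 [331.8948 179.8953]]
t [[355.6901 186.5583]
 [354.3011 186.6526]
 [385.8855 187.8071]]
```

View pics/c7.png

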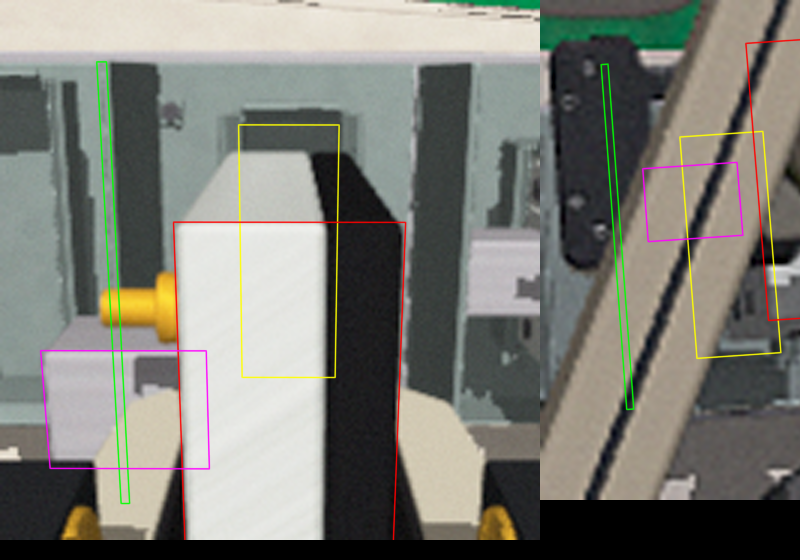

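The held pad fits the overlay. The divider's dark face begins at x=110 (model 107), and the slot's far wall is centred at 292 (model 289). So the slot is about 1 mm further toward -y, and I'll shift +0.7 in tool y. Lowering past the divider top with force checks.

Emit:
{"method": "step_arm", "body": {
  "commands": [
    {"xyz": [0,0.7,0],"turn": [0,0,0],"grip": 30},
    {"xyz": [20,0.7,0],"turn": [0,0,0],"grip": 30},
    {"xyz": [35,0.7,0],"turn": [0,0,0],"grip": 30},
    {"xyz": [50,0.7,0],"turn": [0,0,0],"grip": 30},
    {"xyz": [62,0.7,0],"turn": [0,0,0],"grip": 30},
    {"xyz": [70,0.7,0],"turn": [0,0,0],"grip": 30},
    {"xyz": [72,0.7,0],"turn": [0,0,0],"grip": 30}
  ]
}}

```text
t: 13.18
tool_pos: [0.481, -0.1401, 0.2284]
orientation: [2.191, 0.067, -2.191]
force: [-0.7, 0.4, -3.6]
opening: 0.0359
```

Emit:
{"method": "step_arm", "body": {
  "commands": [
    {"xyz": [4,-0.6,0],"turn": [0,0,0],"grip": 30},
    {"xyz": [8,-0.6,0],"turn": [0,0,0],"grip": 30},
    {"xyz": [12,-0.6,0],"turn": [0,0,0],"grip": 30},
    {"xyz": [16,-0.6,0],"turn": [0,0,0],"grip": 30},
    {"xyz": [18,-0.6,0],"turn": [0,0,0],"grip": 30},
    {"xyz": [18,-0.6,0],"turn": [0,0,0],"grip": 30}
  ]
}}

```text
t: 13.92
tool_pos: [0.4811, -0.1396, 0.2109]
orientation: [2.191, 0.066, -2.19]
force: [-0.9, 0.7, -3.7]
opening: 0.0359
```

Inside the walls with no side force. Continuing down.

Emit:
{"method": "step_arm", "body": {
  "commands": [
    {"xyz": [5,0,0],"turn": [0,0,0],"grip": 30},
    {"xyz": [10,0,0],"turn": [0,0,0],"grip": 30},
    {"xyz": [15,0,0],"turn": [0,0,0],"grip": 30},
    {"xyz": [20,0,0],"turn": [0,0,0],"grip": 30},
    {"xyz": [24,0,0],"turn": [0,0,0],"grip": 30},
    {"xyz": [27,0,0],"turn": [0,0,0],"grip": 30},
    {"xyz": [28,0,0],"turn": [0,0,0],"grip": 30},
    {"xyz": [28,0,0],"turn": [0,0,0],"grip": 30}
  ]
}}

```text
t: 14.92
tool_pos: [0.4812, -0.1396, 0.1831]
orientation: [2.191, 0.066, -2.19]
force: [-0.0, 0.1, -4.1]
opening: 0.0359
```

Emit:
{"method": "step_arm", "body": {
  "commands": [
    {"xyz": [1,0,0],"turn": [0,0,0],"grip": 30},
    {"xyz": [2,0,0],"turn": [0,0,0],"grip": 30},
    {"xyz": [3,0,0],"turn": [0,0,0],"grip": 30},
    {"xyz": [3,0,0],"turn": [0,0,0],"grip": 30}
  ]
}}

```text
t: 15.42
tool_pos: [0.4812, -0.1397, 0.1804]
orientation: [2.191, 0.066, -2.19]
force: [-1.8, 0.6, 2.2]
opening: 0.0356
```

Floor contact exactly at the predicted height (0.1804) with +6 N. Release and retreat upward.

Emit:
{"method": "step_arm", "body": {
  "commands": [
    {"xyz": [0,0,0],"turn": [0,0,0],"grip": 40},
    {"xyz": [0,0,0],"turn": [0,0,0],"grip": 50},
    {"xyz": [0,0,0],"turn": [0,0,0],"grip": 50},
    {"xyz": [0,0,0],"turn": [0,0,0],"grip": 50},
    {"xyz": [-10,0,0],"turn": [0,0,0],"grip": 50},
    {"xyz": [-40,0,0],"turn": [0,0,0],"grip": 50},
    {"xyz": [-90,0,0],"turn": [0,0,0],"grip": 50},
    {"xyz": [-140,0,0],"turn": [0,0,0],"grip": 50},
    {"xyz": [-150,-60,0],"turn": [0,0,0],"grip": 50},
    {"xyz": [-150,-120,0],"turn": [0,0,0],"grip": 50},
    {"xyz": [-150,-120,0],"turn": [0,0,0],"grip": 50}
  ],
  "force": 20
}}

```text
t: 16.8
tool_pos: [0.4736, -0.0165, 0.3313]
orientation: [2.191, 0.073, -2.186]
force: [-0.3, -0.0, 0.2]
opening: 0.05
```

```bash
python3 - <<'E'
from h import *
s=telemetry.read_state(); print(s['t'],s['tool_pos'],s['force'])
im=read_camera('wrist')[...,::-1]; p=camera_params('wrist')
t=read_camera('top')[...,::-1]; t0=cv2.imread('pics/top0.png')
x,y,u=padR(.062).T;C=np.array([.4815,-.1395,0])
c0,c1,r0,r1,k=330,560,80,270,2
b=cv2.resize(im[r0:r1,c0:c1],None,fx=k,fy=k)
q=(w2px(p,[C+a*x+d*y+.132*u for a,d in((-.05,-.018),(.05,-.018),(.05,.018),(-.05,.018),(-.05,-.018))])-[c0,r0]+.5)*k-.5
print(q)
cv2.polylines(b,[np.int32(q)],False,(0,0,255),1)
cv2.imwrite('pics/f8.png',b)
d=np.abs(t[150:225,400:450].astype(int)-t0[150:225,400:450]).mean(2); print("stored pad region change",d.mean(),(d>40).sum())
E
```

```text
16.8 [ 0.4736 -0.0165  0.3313] [-0.2635 -0.011   0.205 ]
[[233.3219 315.0865]
 [258.2585 125.7675]
 [185.4056 125.1581]
 [166.5359 315.0508]
 [233.3219 315.0865]]
stored pad region change 12.931555555555555 407
```

The viewer limit is reached, so I'll check numerically. First I'll clear the arm from the top view.

Emit:
{"method": "step_arm", "body": {
  "commands": [
    {"xyz": [0,-60,0],"turn": [0,0,0],"grip": 50},
    {"xyz": [0,-120,0],"turn": [0,0,0],"grip": 50},
    {"xyz": [0,-180,20],"turn": [0,0,0],"grip": 50},
    {"xyz": [0,-240,40],"turn": [0,0,0],"grip": 50},
    {"xyz": [0,-280,60],"turn": [0,0,0],"grip": 50},
    {"xyz": [0,-280,60],"turn": [0,0,0],"grip": 50},
    {"xyz": [0,-280,60],"turn": [0,0,0],"grip": 50}
  ]
}}

```text
t: 17.77
tool_pos: [0.3978, 0.2548, 0.3299]
orientation: [2.191, 0.064, -2.19]
force: [0.3, -0.7, -0.3]
opening: 0.0501
```

```bash
python3 - <<'E'
from h import *
t=read_camera('top')[...,::-1]; t0=cv2.imread('pics/top0.png'); cv2.imwrite('pics/t9.png',t)
d=np.abs(t[150:225,410:450].astype(int)-t0[150:225,410:450]).mean(2); print("stored change",d.mean(),(d>40).sum())
p=camera_params('top'); x,y,u=padR(.062).T;C=np.array([.4815,-.1395,0])
names=['nearR','farR','farL','nearL']
print("pred top face",w2px(p,[C+a*x+e*y+.132*u for a,e in((-.05,-.018),(.05,-.018),(.05,.018),(-.05,.018))]))
print("boss mid, nipple",w2px(p,[C+.072*u+.036*y,C+.116*u+.028*y+.032*x]))
for r in(165,180,190,200): print(r,t[r-1:r+2,350:400].mean((0,2)).astype(int))
for c in (372,376): print(c,t[145:220,c-1:c+2].mean((1,2)).astype(int))
im=cv2.imread('pics/f8.png').astype(int)
for r in(160,220,280): print('w',r,im[r-1:r+2,150:290:2].mean((0,2)).astype(int))
print('w col',im[100:340:2,205:212].mean((1,2)).astype(int))
E
```

```text
stored change 6.369555555555556 0
pred top face [[393.999  206.6928]
 [390.0937 159.6139]
 [373.1302 160.7495]
 [376.8605 207.8605]]
boss mid, nipple [[363.7268 188.1035]
 [368.2603 170.7096]]
165 [ 52  52  48  66 136 102 124 124 126 125 128 127 125 126 126 119 117 118
 109  64  68  85  81  94 170 210 198 197 197 197 195 196 195 202 187  50
  24  32  29  21  61 116 132 127 130 124 105  84  51  53]
180 [124  57  49  50  66 140 102 127 123 123 121 123 122 120 103  84  76 104
  91  89  87  83 109  77  82 138 212 197 191 192 193 195 195 194 197 188
 107  12  32  29  27  40  96 133 126 123 131 128  51  52]
190 [133  63  57  51  48  71 143 127 167 162 161 160 161 162 161 163 161 161
 161 161 166 153 121 198  63  89 167 209 196 195 193 197 194 191 193 197
 189  67  20  30  32  25  49 108 134 126 127 125 108  52]
200 [128 138  63  50  52  56  92 121 106 110 108 108 108 108 112 109  62  65
  66  58  63  84  87  87  84  75  99 187 200 192 192 191 189 193 193 194
 203 192  40  25  31  32  19  60 118 129 123 127 124  73]
372 [ 71  67  67  63  50 195 175 178 181 177 178 179 182 169 166 139 120 13
[... 1211 characters left out ...]
208 209 209 207 205 206 205 204 206 207 207 206 206 202 143  43  19
  23  22  23  24  23  22  22  24  66  44  50  53  53  53  52  54  54  53
  53  54  54  51  54  53  52  51  49  52  51  52  54  54  78 117]
w col [137 136 136 125 105  99 100 102  98  72  47  96 160 185 217 220 215 213
 212 213 212 210 211 212 212 212 212 212 211 211 211 209 210 212 212 212
 212 211 210 210 209 211 211 212 213 215 215 210 207 205 206 207 209 210
 210 209 209 210 208 207 208 208 209 211 211 210 211 209 208 207 209 210
 212 213 210 206 206 205 206 208 209 209 208 207 208 207 207 204 205 207
 206 206 207 209 210 211 209 208 205 204 204 205 206 202 199 197 192 158
 180 199 201 200 201 203 205 199 177 143  77  39]
```

```bash
python3 -c "
from h import *
s=telemetry.read_state(); print(s['t'],s['force'],abs(s['dq']).max()); robot.close_job()"
```

```text
17.825 [-0.3487 -0.3312 -0.0552] 0.009316060566334258
the job is handed in; nothing more can be done
```

The pad is in the middle bay's slot on its 100 mm edge, nipple end up and boss to the left, and the job was handed in at 17.8 s.

I gripped the boss with the tool tilted 45°, stood the pad on its edge on the bench and let go. Then I gripped it across its 36 mm thickness from above and lowered it in until it touched the floor.

**Last checks:**
- **Depth:** floor contact came at the predicted height, TCP z = 0.1804 m. There was no noticeable side force on the way down.
- **Position:** in the top camera, the edges of the pad's top face lie within about 1 pixel (roughly 2 mm) of where the slot estimate puts them. The boss is on the left.
- **Wrist camera:** it agrees to about 2 pixels.
- **Stored pad:** no pixel in its region changed by more than the threshold between the first and last top pictures.
- **Robot:** clear of everything, with wrist force near zero.

**What disagreed or could not be checked:**
- **Slot position:** my estimates of it across the slot differed by 1–3 mm between features. I settled it from the overlay pictures and the absence of side force.
- **Final picture:** it could not be viewed because the 12-picture limit was reached, so the last checks were done on pixel values only.
- **Upright angle:** I had no direct measure of it. I infer it from the edges matching the prediction.

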